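# Grade loose candles by length on a sorting ramp

### The arm

A 6-joint arm with a two-finger parallel gripper is mounted at the origin on a cart in front of the work surface, level with it; the furniture and walls round the work are solid. World frame = base frame: x ahead of the robot, y to its left, z up, the work surface at z = 0. Lengths are in m, angles in rad, forces in N, time in s.
With the tool pointing down it reaches from about 0.225 to 0.875 m from the base axis. Payload 3.4 kg.
Tool frame: the origin (TCP) lies on the centre line of the jaws, within the pads' length; the fingertips stand 19 mm ahead of it and the grasp point (between the pads) is the TCP (nose_length is the distance from the TCP to the fingertips, in m); z points along the fingers, y is the direction in which the jaws open and shut (so a half turn about z gives the same grasp; the last joint's range is limited). The gripper opens to 85 mm and grips with 20 to 120 N. Pads are 22 mm wide; open, the fingers measure 114 mm over their backs; the gripper's body (76 mm by 85 mm) begins 54 mm behind the grasp point. The pads swing forward as they close: fully open they stand 13 mm farther back than shut.
Start: joints at [1.018, 0.276, 1.505, -0, 1.361, -0.121], TCP at [0.241, 0.522, 0.25] pointing down, gripper open.
Joint ranges: [-2.89, 2.89], [-0.75, 2.08], [0.22, 2.7], [-1.18, 4.32], [0.11, 2.71], [-2.7, 2.7]. Speed limits (rad/s): [2.57, 2.57, 3.14, 3.14, 3.14, 3.14].

### API

Orientations are given as a unit quaternion [w, x, y, z].
In Python, from rig import * gives the robot as it stands.
- The arm moves only by the shell command python3 -m jog 'ROWS' [OPENING] [FORCE]. ROWS is JSON, one flat list of numbers, 6 for each row, row after row: the shift along the tool's x, y, z in mm, then the turn, a rotation vector about the tool's x, y, z in degrees. In form: [tx, ty, tz, wx, wy, wz, tx, ty, tz, wx, wy, wz, ...]. A call has 1 to 10 rows; each row is the pose to reach, as a shift and turn from the pose commanded when the call began, along the tool's axes at that moment; what a row does not reach only later rows make up. A row lasts 1/8 s, in which the tool goes at most 62.5 mm and 10.7 degrees, less where a joint would pass 70% of its speed; a pose out of reach is approached as far as the arm can. A call with a gripper value outside its range is refused whole. OPENING is the closure, from 0 (fully open) to 1 (shut), set as the call begins (- or left out, the last holds). The fingers move at their own pace and stop on an object; FORCE is the grip in N (left out, the last holds). Time passes only in rows, so rows that repeat a pose let the fingers close. It gives the time, the measured TCP pose, the force and the opening at its end, in the units of the state.
- get_state(): the state, without advancing time (a new reading comes with each control period).
- get_image(name): name is "scene" or "top"; returns a dict with "frame" (384x512x3 uint8, red, green, blue), "camera_matrix" (3x3 intrinsics, pixels), "rvec" (rotation vector, rad) and "tvec" (3), from world to camera coordinates, as OpenCV has them. Camera axes: x right, y down, z forward; pixel columns grow to the right and rows downward; lengths in m; the calibration is good to about 2 mm. A picture is of the moment at which its call begins. There is no depth.
- sign_off(): hands the job in, once; it reports no verdict.
The state is a dict: "clock": time; "qpos": joint angles; "qd": joint speeds; "effort": joint torques, N m; "position": TCP position; "ee_rot": TCP orientation; "contact_force": force on the tool from outside, world axes, zero at the start; "moment": the same for the moment, N m; "width": finger opening in m.
Only numpy, scipy, OpenCV 4.12 (cv2) and the standard library are available. Lean on these libraries where they do the work, as an engineer would, in place of code of your own. Each camera call takes 0.05 s, during which the arm holds its last target.

### The job

Sort the three loose candles by length on the wooden grading ramp: lay each one square across the open upper end, midway between the two side walls (feel for a wall: the deck may stand well to one side on its stand), and let it roll so that it drops into the pocket of its own length: the short one in the first pocket, the medium one in the second, the long one in the last. Leave everything else on the counter where it stands.

Things in the scene. Friction and masses are not known exactly. Their poses are not given: they have to be found in the camera images.
- sorter: Fixed grey stand of the grading ramp, plate 212 x 352 x 12 mm. Origin under the plate's centre, on the counter; x across the ramp, y uphill, z up. The wooden deck on it slopes down along -y at 0.14 rad. The deck is clamped off the stand's centre line by up to 28 mm either way in x, NOT reported (see or feel it); the clamp holds 80 N. 'Down the lane' below: from the lane's high end.
- landing (a point): Point on the lane surface 48 mm down the lane, on the stand's centre line (the deck's middle is up to 28 mm aside in x); axes as the stand's. The lane is 156 mm wide between walls 8 mm thick. Its first 112 mm are open, walls 26 mm above the lane; below that a guard of steel rods 46 to 52 mm above it closes the ramp. Laid within 3 mm of the lane's middle, square, a candle rolls down when let go.
- pocket_1 (a point): Centre of the first pocket's red floor (but for the deck's offset in x): 118 to 170 mm down the lane, 79 mm wide across, mid-lane, 40 mm deep: takes the short candle below the lane surface. Longer candles that roll mid-lane pass over it on the ledges at either side. Axes as the stand's.
- pocket_2 (a point): Centre of the second pocket's blue floor (but for the deck's offset in x): 194 to 254 mm down the lane, 109 mm wide, mid-lane, 40 mm deep: takes the medium candle. Axes as the stand's.
- pocket_3 (a point): Centre of the last pocket's green floor (but for the deck's offset in x): 278 to 334 mm down the lane, the full 156 mm wide, 40 mm deep, then the end wall: takes the long candle. Axes as the stand's.
- short_candle: Short ivory candle, a solid rigid cylinder 34 mm in diameter and 70 mm long with two red bands and a thin brass line round its middle, lying on the counter and free to roll; about 56 g. Origin at its centre (17 mm above the counter at the start), own x along its length.
- medium_candle: Medium ivory candle, a solid rigid cylinder 34 mm in diameter and 100 mm long with two blue bands and a thin brass line round its middle, lying on the counter and free to roll; about 80 g. Origin at its centre (17 mm above the counter at the start), own x along its length.
- long_candle: Long ivory candle, a solid rigid cylinder 34 mm in diameter and 130 mm long with two green bands and a thin brass line round its middle, lying on the counter and free to roll; about 104 g. Origin at its centre (17 mm above the counter at the start), own x along its length.
- peg_doll: Bystander: turned wooden doll, 35 mm wide, 112 mm tall; origin under its foot.
- boxed_candle: Bystander: squat white candle with blue flowers on a black foil square, 56 x 56 x 66 mm; origin under its centre.
- stamp: Bystander: wooden hand stamp, 26 x 45 x 67 mm; origin under its centre.
- ink_pad: Bystander: ink pad, 58 x 85 x 15 mm; origin under its centre.

How it is judged:
At the end, for the whole second after the job is handed in: Each candle lies in the pocket of its own length (short in the first, medium in the second, long in the last), down on or within 12 mm of the height of the pocket's floor, across the ramp within 0.15 rad, at rest (below 20 mm/s) and released (y of short_candle in the frame of sorter between 0.0127 and 0.0427 m and z of short_candle in the frame of sorter below 0.0789 m and angle between the x axis of each of short_candle, medium_candle, long_candle and the x axis of sorter, either way round below 0.15 rad and linear speed of each of short_candle, medium_candle, long_candle below 0.02 m/s and y of medium_candle in the frame of sorter between -0.0705 and -0.0325 m and z of medium_candle in the frame of sorter below 0.0672 m and y of long_candle in the frame of sorter between -0.1497 and -0.1157 m and z of long_candle in the frame of sorter below 0.056 m); the robot touches nothing.
It fails at once if a bystander (doll, boxed candle, stamp or ink pad) is moved more than 30 mm (distance of any of peg_doll, boxed_candle, stamp, ink_pad from where it was at the start of the episode above 0.03 m).
It also fails if it takes over 64 s, if anything falls off the work surface, if the arm or the gripper's body presses on something with over 40 N, if the wrist force passes 120 N, or if a joint passes its speed limit or range.

## Working session

There is one attempt and no reset: what is moved stays moved. The work goes in short steps, Python scripts to look and compute and a shell command to move; the robot and the scene stay as the last step left them, time stands still between calls to the robot, and variables do not carry over. Pictures are saved under pics/ and viewed, and the job is handed in when it is done.

```bash
ls; mkdir -p pics; python3 - <<'E'
from rig import *
import cv2
s=get_state();print({k:s[k] for k in s})
for n in("scene","top"):
    im=get_image(n);cv2.imwrite(f"pics/{n}0.png",im["frame"][:,:,::-1]);print(n,im["camera_matrix"],im["rvec"],im["tvec"])
E
```

```text
pics
{'clock': 0.0, 'qpos': array([ 1.01802310e+00,  2.76649219e-01,  1.50615346e+00,  1.44276530e-05,
        1.36068635e+00, -1.20999974e-01]), 'qd': array([-0.00032513,  0.00041032, -0.00116915, -0.001406  , -0.00178247,
        0.00023361]), 'effort': array([-1.18815592e-04, -4.16784918e+01, -2.45797116e+01, -1.91334088e-04,
        1.12074602e-02,  7.60821848e-06]), 'position': array([0.24036695, 0.52180682, 0.24940065]), 'ee_rot': array([-3.20080187e-04,  2.14214938e-01,  9.76786088e-01, -8.92554629e-04]), 'contact_force': array([-0.47261582,  0.13838774, -1.35495423]), 'moment': array([-0.0113999 , -0.01082413, -0.00969965]), 'width': 0.08552555979027261}
scene [[398.07269242   0.         262.77245202]
 [  0.         398.07269242 195.87864347]
 [  0.           0.           1.        ]] [ 2.24697593 -0.57812406  0.27051135] [-0.47180223  0.24459413  1.12110894]
top [[485.72480917   0.         259.54811989]
 [  0.         485.72480917 191.32330504]
 [  0.           0.           1.        ]] [ 2.16220697 -2.19517124  0.09824298] [-0.01289223  0.54967166  1.37539754]
```

View pics/scene0.png

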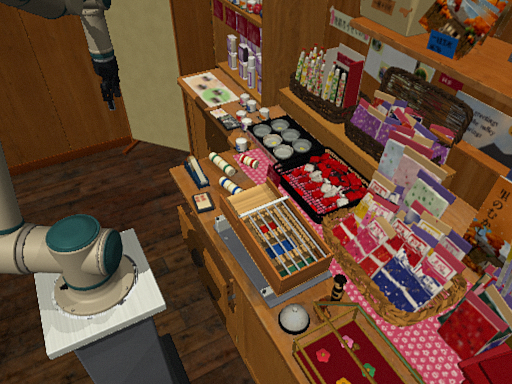

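View pics/top0.png

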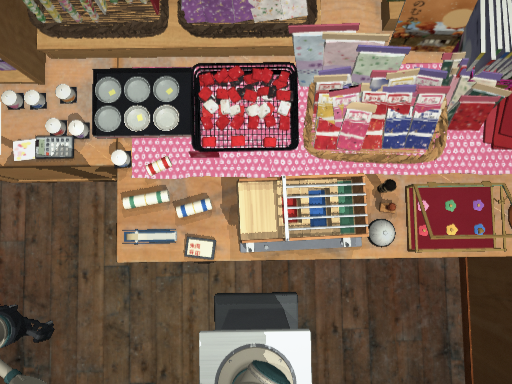

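The overview shows the three candles near top-view pixels (145,198) green, (194,208) blue and (158,163) red. The ramp is at about (238–368, 177–250), with its high end on the left. I'll zoom in next.

```bash
cat > h.py <<'E'
import numpy as np, cv2
from rig import *
class Cam:
    def __init__(s,n):
        im=get_image(n); s.f=im["frame"]; s.K=np.array(im["camera_matrix"]); s.rv=np.array(im["rvec"],float); s.R=cv2.Rodrigues(s.rv)[0]; s.t=np.array(im["tvec"],float).ravel(); s.c=-s.R.T@s.t
    def ray(s,u,v): 
        d=s.R.T@np.linalg.inv(s.K)@np.array([u,v,1.]); return d/np.linalg.norm(d)
    def onz(s,u,v,z):
        d=s.ray(u,v); return s.c+d*(z-s.c[2])/d[2]
    def px(s,p): return cv2.projectPoints(np.array(p,float).reshape(-1,1,3),s.rv,s.t,s.K,None)[0].reshape(-1,2)
    def crop(s,x0,y0,x1,y1,k,name): cv2.imwrite(name,cv2.resize(s.f[y0:y1,x0:x1,::-1],None,fx=k,fy=k,interpolation=cv2.INTER_CUBIC))
def tri(c1,p1,c2,p2):
    d1,d2=c1.ray(*p1),c2.ray(*p2); A=np.stack([d1,-d2],1); s=np.linalg.lstsq(A,c2.c-c1.c,rcond=None)[0]
    a,b=c1.c+s[0]*d1,c2.c+s[1]*d2; return (a+b)/2,np.linalg.norm(a-b)
E
python3 - <<'E'
from h import *
t=Cam("top");s=Cam("scene")
t.crop(110,140,240,270,6,"pics/tc.png");t.crop(230,165,400,265,4.7,"pics/tr.png");s.crop(160,130,350,310,4,"pics/sr.png".replace("sr","sr"))
E
python3 -c "
import cv2
a=cv2.imread('pics/sr.png');print(a.shape)
cv2.imwrite('pics/sr2.png',a[:600])" ; python3 - <<'E'
from h import *
s=Cam("scene"); s.crop(170,140,340,305,3.6,"pics/sr3.png")
E
```

```text
(720, 760, 3)
```

View pics/tr.png

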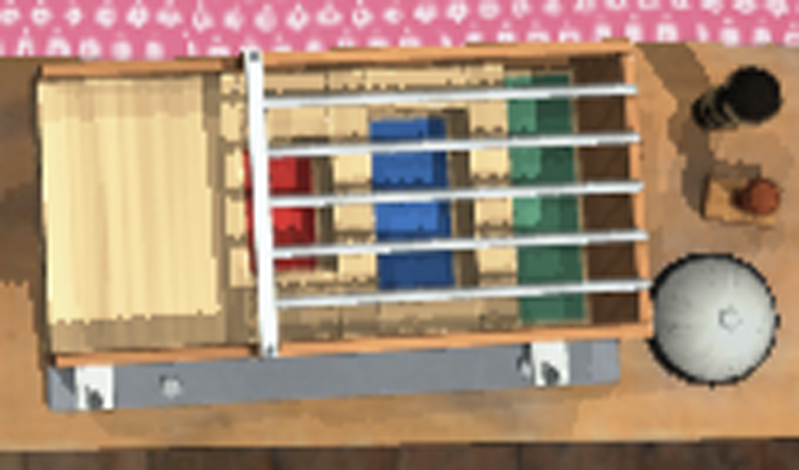

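View pics/sr3.png

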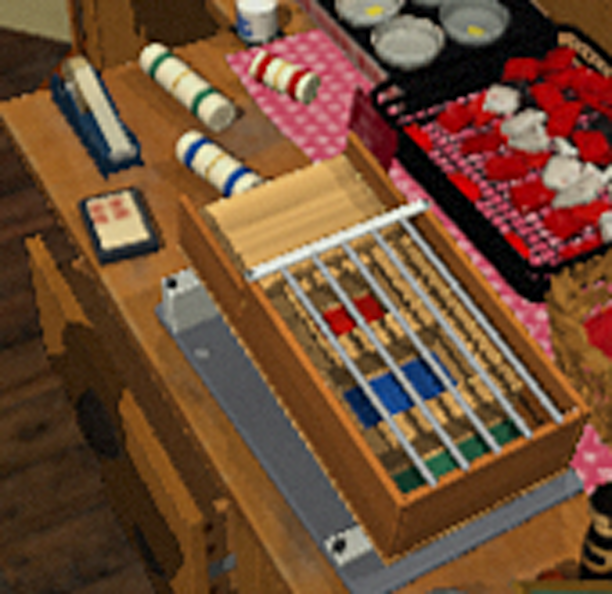

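```bash
python3 -c "
import cv2
a=cv2.imread('pics/tc.png');cv2.imwrite('pics/tc2.png',cv2.resize(a,(600,600)))"
```

```text
(no output)
```

View pics/tc2.png

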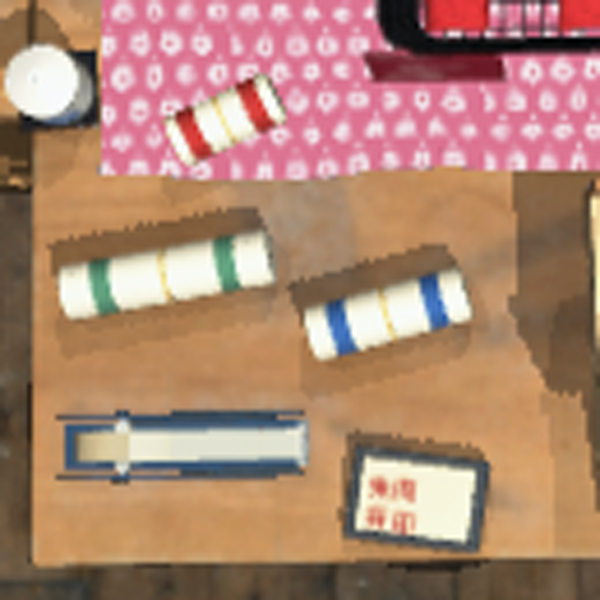

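```bash
cat > m1.py <<'E'
from h import *
t=Cam("top");s=Cam("scene");print("cams",t.c.round(3),s.c.round(3))
P={"wall far up":((238.5,179.5),(267.8,177.5)),"wall near up":((241.7,242),(220.8,194.7)),"wall far lo":((364.5,174.6),(332,254.7)),"wall near lo":((367.9,235.9),(281.1,278.9)),"plate near up":((240.2,252.2),(213.6,226.7)),"plate near lo":((361.9,246.9),(272.8,304.4))}
for k,(a,b) in P.items():
    p,e=tri(t,a,s,b);print(k,p.round(4),round(e,4))
hsv=cv2.cvtColor(t.f,cv2.COLOR_RGB2HSV)
# candles: band masks
R=dict(green=((65,90,40),(90,255,200),(110,180,180,225)),blue=((105,130,60),(125,255,255),(168,190,222,225)),red=((170,170,90),(180,255,255),(140,150,180,182)))
for k,(lo,hi,(x0,y0,x1,y1)) in R.items():
    for name,c in(("top",t),("scene",s)):
        h=cv2.cvtColor(c.f,cv2.COLOR_RGB2HSV);m=cv2.inRange(h,lo,hi)
        if k=="red": m|=cv2.inRange(h,(0,170,90),(5,255,255))
        if name=="top": w=np.zeros_like(m);w[y0:y1,x0:x1]=255;m&=w
        else: w=np.zeros_like(m);w[145:200,205:262]=255;m&=w
        n,l,st,ce=cv2.connectedComponentsWithStats(m)
        print(k,name,[(st[i,4],ce[i].round(1).tolist(),st[i,:4].tolist()) for i in range(1,n) if st[i,4]>5])
E
python3 m1.py
```

```text
cams [ 0.428 -0.015  1.418] [ 0.079 -0.809  0.937]
wall far up [0.5738 0.034  0.1341] 0.0034
wall near up [0.408  0.0276 0.1367] 0.0024
wall far lo [ 0.582  -0.3055  0.1098] 0.0027
wall near lo [ 0.4183 -0.3092  0.1141] 0.0016
plate near up [0.3772 0.0366 0.0046] 0.0038
plate near lo [ 0.3902 -0.3128  0.0253] 0.0097
green top [(np.int32(31), [158.5, 196.5], [157, 192, 5, 10]), (np.int32(31), [131.5, 201.5], [130, 197, 5, 10])]
green scene [(np.int32(10), [213.7, 156.9], [212, 155, 6, 6]), (np.int32(12), [225.6, 167.1], [224, 165, 6, 7])]
blue top [(np.int32(34), [203.5, 204.7], [201, 200, 6, 11]), (np.int32(35), [183.1, 210.4], [181, 205, 6, 11])]
blue scene [(np.int32(6), [237.2, 147.5], [236, 146, 4, 4]), (np.int32(15), [223.9, 181.1], [222, 179, 7, 7]), (np.int32(15), [234.8, 189.5], [232, 187, 8, 7])]
red top [(np.int32(34), [164.7, 162.3], [162, 157, 7, 11]), (np.int32(32), [151.3, 168.4], [149, 164, 6, 10])]
red scene [(np.int32(19), [243.2, 157.7], [241, 155, 7, 8]), (np.int32(17), [252.1, 161.6], [250, 159, 7, 7])]
```

```bash
cat > m2.py <<'E'
from h import *
t=Cam("top")
g=t.f.astype(float)
# plane of wall tops: z = z0 + 0.1409*(y-y0), through (y=.03,z=.135)
def onp(u,v,zoff):
    d=t.ray(u,v); n=np.array([0,-np.tan(.14),1.]); p0=np.array([0,.0308,.1355+zoff]); return t.c+d*(n@(p0-t.c))/(n@d)
gray=g.min(2)
# rods: ridge tracks between columns 290..362
for v0l,v0r in((186.0,183.5),(196.5,194),(207,204.5),(218,215),(228.5,225.5)):
    pts=[]
    for u in range(292,360):
        vg=v0l+(v0r-v0l)*(u-292)/68; r=np.arange(int(vg)-3,int(vg)+5); w=np.clip(gray[r,u]-130,0,None)
        if w.sum()>20: pts.append(onp(u,(w*r).sum()/w.sum(),.0235)[:2])
    pts=np.array(pts); f=cv2.fitLine(pts.astype(np.float32),cv2.DIST_HUBER,0,.0005,.0005).ravel()
    print(len(pts),"slope dx/dy",round(f[0]/f[1],4),"x at y=-.1",round(f[2]+(-.1-f[3])*f[0]/f[1],4))
# wall outer edges: profile across columns
gb=cv2.cvtColor(t.f,cv2.COLOR_RGB2GRAY).astype(int)
for u in (250,270,300,330,355):
    print(u,[(v,*t.f[v,u].tolist()) for v in list(range(172,186))]); print('   ',[(v,*t.f[v,u].tolist()) for v in range(230,246)])
E
python3 m2.py
```

```text
68 slope dx/dy -0.0435 x at y=-.1 0.55
68 slope dx/dy -0.0342 x at y=-.1 0.5233
68 slope dx/dy -0.0417 x at y=-.1 0.4942
68 slope dx/dy -0.0348 x at y=-.1 0.467
68 slope dx/dy -0.0362 x at y=-.1 0.4389
250 [(172, 223, 122, 152), (173, 229, 152, 177), (174, 236, 193, 209), (175, 240, 218, 225), (176, 233, 203, 214), (177, 178, 140, 135), (178, 195, 138, 90), (179, 208, 146, 95), (180, 207, 145, 95), (181, 157, 125, 87), (182, 230, 210, 152), (183, 216, 183, 135), (184, 219, 187, 137), (185, 229, 200, 146)]
    [(230, 237, 211, 155), (231, 237, 210, 154), (232, 230, 201, 147), (233, 163, 137, 101), (234, 163, 137, 100), (235, 163, 137, 100), (236, 164, 138, 101), (237, 164, 139, 101), (238, 161, 136, 100), (239, 152, 121, 87), (240, 191, 135, 88), (241, 211, 148, 97), (242, 226, 184, 145), (243, 238, 241, 236), (244, 238, 241, 236), (245, 238, 241, 236)]
270 [(172, 223, 126, 155), (173, 225, 140, 166), (174, 239, 211, 223), (175, 239, 214, 223), (176, 228, 188, 198), (177, 142, 101, 66), (178, 194, 137, 88), (179, 192, 136, 89), (180, 119, 89, 60), (181, 155, 129, 94), (182, 204, 172, 
[... 1679 characters left out ...]
, 130, 134, 138), (244, 131, 135, 139), (245, 133, 138, 140)]
355 [(172, 222, 124, 153), (173, 223, 138, 152), (174, 226, 163, 106), (175, 220, 156, 101), (176, 137, 97, 63), (177, 71, 52, 33), (178, 76, 54, 35), (179, 69, 49, 32), (180, 68, 48, 31), (181, 67, 47, 30), (182, 80, 67, 56), (183, 148, 151, 147), (184, 220, 225, 224), (185, 104, 95, 86)]
    [(230, 110, 88, 63), (231, 111, 90, 64), (232, 115, 95, 68), (233, 131, 107, 78), (234, 139, 98, 64), (235, 228, 165, 108), (236, 223, 161, 108), (237, 143, 127, 113), (238, 131, 136, 141), (239, 132, 137, 142), (240, 132, 137, 142), (241, 132, 136, 141), (242, 135, 140, 145), (243, 145, 150, 155), (244, 131, 136, 140), (245, 133, 137, 142)]
```

```bash
cat > m3.py <<'E'
from h import *
t=Cam("top");s=Cam("scene")
B={"long":((158.5,196.5),(131.5,201.5),(225.6,167.1),(213.7,156.9)),"med":((203.5,204.7),(183.1,210.4),(234.8,189.5),(223.9,181.1)),"short":((164.7,162.3),(151.3,168.4),(252.1,161.6),(243.2,157.7))}
for k,(a,b,c,d) in B.items():
    A,Bb=t.onz(*a,.027),t.onz(*b,.027); v=A-Bb
    print(k,"mid",((A+Bb)/2).round(4),"axis yaw deg",np.degrees(np.arctan2(v[1],v[0])).round(1),"band gap",np.linalg.norm(v).round(4))
    for p,q in((a,c),(b,d)): print("   tri",*[np.round(z,4) for z in tri(t,p,s,q)])
E
python3 m3.py
```

```text
long mid [0.532  0.3077 0.027 ] axis yaw deg -80.3 band gap 0.0784
   tri [0.5358 0.2698 0.0285] 0.0057
   tri [0.5223 0.3468 0.0298] 0.0061
med mid [0.5053 0.1693 0.027 ] axis yaw deg -75.2 band gap 0.0605
   tri [0.5104 0.1411 0.028 ] 0.0056
   tri [0.4954 0.1991 0.0292] 0.0046
short mid [0.6288 0.2707 0.027 ] axis yaw deg -66.0 band gap 0.0422
   tri [0.6355 0.2514 0.0303] 0.003
   tri [0.6182 0.2902 0.0292] 0.0037
```

```bash
cat > go.py <<'E'
import sys
from h import *
from scipy.spatial.transform import Rotation as Ro
PSI=0.038; UP=np.array([-np.sin(PSI),np.cos(PSI),0]); XR=np.array([np.cos(PSI),np.sin(PSI),0])
def down(deg):
    a=np.radians(deg); y=np.array([np.cos(a),np.sin(a),0]); z=np.array([0,0,-1.]); return np.stack([np.cross(y,z),y,z],1)
def ramp():
    c,s=np.cos(.14),np.sin(.14); y=UP*c+np.array([0,0,s]); z=UP*s-np.array([0,0,c]); return np.stack([np.cross(y,z),y,z],1)
st=get_state(); q=st["ee_rot"]; R0=Ro.from_quat([q[1],q[2],q[3],q[0]]).as_matrix(); p0=np.array(st["position"])
def rel(p,R): return (R0.T@(np.array(p)-p0)*1000).round(1).tolist(),np.degrees(Ro.from_matrix(R0.T@R).as_rotvec()).round(2).tolist()
def show(): print("t",round(st["clock"],2),"p",p0.round(4),"F",np.round(st["contact_force"],1),"w",round(st["width"],4),"q",np.round(st["qpos"],2), "yaw y",np.degrees(np.arctan2(R0[1,1],R0[0,1])).round(2))
E
python3 - <<'E'
from go import *
show()
print(rel([.531,.308,.12],down(9.7)),rel([.531,.308,.023],down(9.7)))
E
```

```text
t 0.5 p [0.2407 0.5222 0.2503] F [ 0.3 -0.4  0.2] w 0.0854 q [ 1.02  0.28  1.5  -0.    1.36 -0.12] yaw y 65.26
([-353.3, -73.1, 130.3], [0.0, -0.0, 55.56]) ([-353.3, -73.1, 227.3], [0.0, -0.0, 55.56])
```

```bash
python3 -m jog '[-353,-73,130,0,0,55.5,-353,-73,130,0,0,55.5,-353,-73,130,0,0,55.5,-353,-73,130,0,0,55.5,-353,-73,130,0,0,55.5,-353,-73,130,0,0,55.5,-353,-73,130,0,0,55.5,-353,-73,165,0,0,55.5]' 0
python3 - <<'E'
from go import *
show()
c=Cam("top");c.crop(110,140,240,240,6,"pics/a1.png");c=Cam("scene");c.crop(170,120,270,205,6,"pics/a2.png")
print(rel([.531,.308,.023],down(9.7)))
E
```

```text
clock: 1.5
position: [0.5336, 0.3087, 0.0871]
ee_rot: [0.001, 0.645, 0.764, 0.003]
contact_force: [0.6, 0.2, -0.1]
width: 0.0853
t 1.5 p [0.5336 0.3087 0.0871] F [ 0.6  0.2 -0.1] w 0.0853 q [0.41 0.46 1.65 0.   1.02 0.24] yaw y 9.66
([-0.4, -3.0, 64.1], [0.35, -0.12, -0.04])
```

View pics/a1.png

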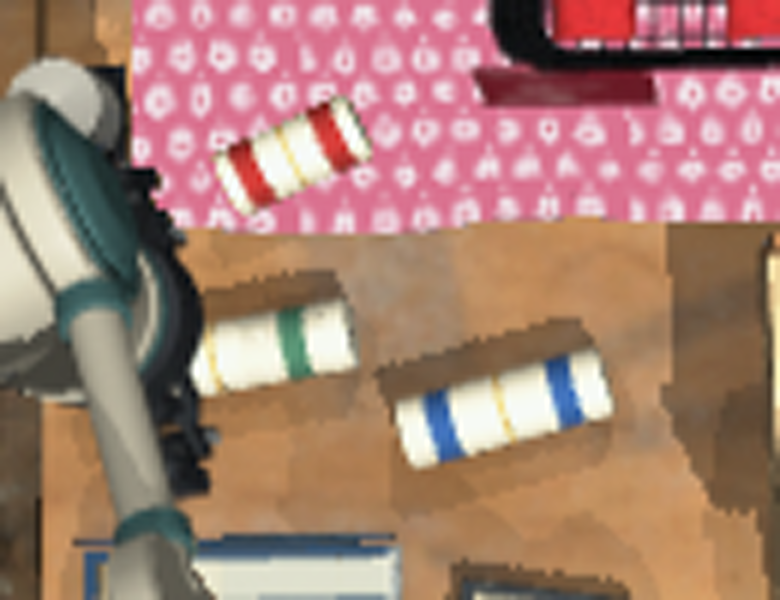

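View pics/a2.png

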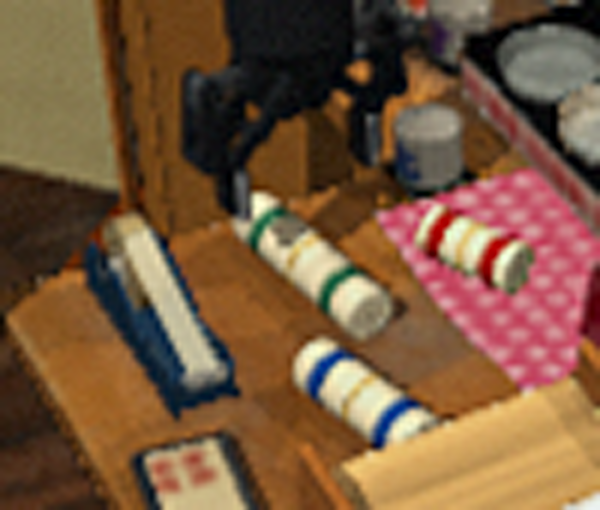

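The jaws straddle the long candle, whose brass line is at top-crop (213,360) right beside the gripper. I'll descend and close.

```bash
python3 -m jog '[0,-1,64,0.3,0,0,0,-1,64,0.3,0,0,0,-1,64,0.3,0,0]' 
python3 -m jog '[0,0,0,0,0,0,0,0,0,0,0,0,0,0,0,0,0,0,0,0,0,0,0,0,0,0,0,0,0,0]' 1 40
python3 - <<'E'
from go import *
show()
g=rel([.531,.308,.22],down(9.7))
c=np.array([.4914,-.0165,0])
c=c+.008*UP  # 40 mm down lane
zl=.1034+.008*.1395
n=-ramp()[:,2]; 
for off in (.10,.03): print(rel(np.array([c[0],c[1],zl])+n*(.023+off),ramp()))
print(g)
E
```

```text
clock: 1.98
position: [0.5303, 0.309, 0.0231]
ee_rot: [-0.001, 0.644, 0.765, -0.001]
contact_force: [1.7, -0.0, 1.0]
width: 0.0855
clock: 2.6
position: [0.5303, 0.3083, 0.0227]
ee_rot: [-0.001, 0.644, 0.765, -0.001]
contact_force: [-0.9, -0.0, 7.2]
width: 0.0328
t 2.6 p [0.5303 0.3083 0.0227] F [-0.9 -0.   7.2] w 0.0328 q [0.41 0.53 1.71 0.   0.9  0.24] yaw y 9.75
([-322.5, -95.3, -203.5], [-6.73, 5.6, -82.29])
([-312.9, -93.8, -134.2], [-6.73, 5.6, -82.29])
([-0.3, -0.1, -197.3], [-0.2, -0.03, 0.05])
```

```bash
python3 -m jog '[0,0,-60,0,0,0,-30,-9,-110,-0.8,0.7,-10,-322,-95,-203,-6.7,5.6,-82.3,-322,-95,-203,-6.7,5.6,-82.3,-322,-95,-203,-6.7,5.6,-82.3,-322,-95,-203,-6.7,5.6,-82.3,-322,-95,-203,-6.7,5.6,-82.3,-322,-95,-203,-6.7,5.6,-82.3,-322,-95,-203,-6.7,5.6,-82.3,-322,-95,-203,-6.7,5.6,-82.3]' 
python3 - <<'E'
from go import *
show(); print((R0.T@ramp()).round(3))
t=Cam("top");t.crop(220,150,380,260,4.7,"pics/b1.png");s=Cam("scene");s.crop(180,110,350,280,3.5,"pics/b2.png")
E
```

```text
clock: 3.85
position: [0.4915, -0.0263, 0.2249]
ee_rot: [-0.002, -0.02, 0.997, 0.069]
contact_force: [-0.8, -0.4, -0.1]
width: 0.0327
t 3.85 p [ 0.4915 -0.0263  0.2249] F [-0.8 -0.4 -0.1] w 0.0327 q [-0.29  0.18  1.71  0.14  1.3  -1.94] yaw y 92.25
[[ 1.    -0.001 -0.002]
 [ 0.001  1.     0.001]
 [ 0.002 -0.001  1.   ]]
```

View pics/b1.png

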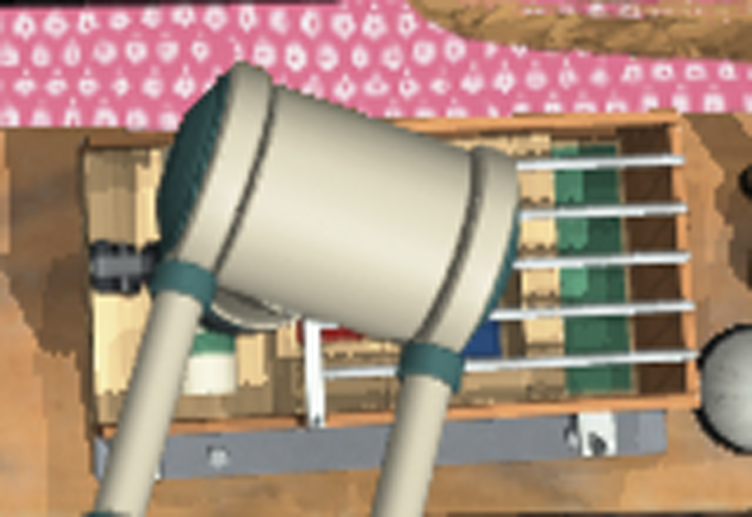

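View pics/b2.png

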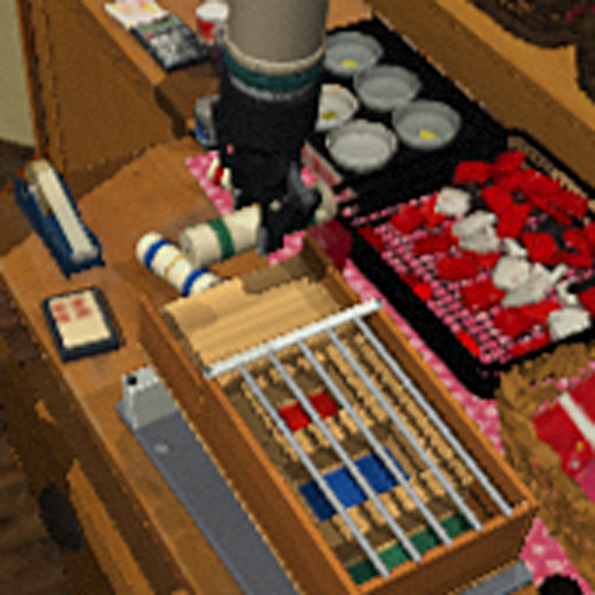

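The candle is held level and square over the open end. I'll go down to just above the lane and feel for the walls.

```bash
python3 -m jog '[0,0,50,0,0,0,0,0,93,0,0,0,0,0,93,0,0,0,9,0,93,0,0,0,9,0,93,0,0,0]' 
python3 -m jog '[2,0,0,0,0,0]'
python3 -m jog '[2,0,0,0,0,0]'
python3 - <<'E'
from go import *
show()
E
```

```text
clock: 4.58
position: [0.4822, -0.0129, 0.1343]
ee_rot: [-0.001, -0.019, 0.997, 0.069]
contact_force: [-0.8, 0.6, -0.7]
width: 0.0325
clock: 4.7
position: [0.4809, -0.0131, 0.134]
ee_rot: [-0.001, -0.019, 0.997, 0.069]
contact_force: [-0.3, 1.1, -0.5]
width: 0.033
clock: 4.82
position: [0.4783, -0.013, 0.1334]
ee_rot: [-0.002, -0.019, 0.997, 0.069]
contact_force: [-0.1, -0.3, -1.2]
width: 0.0326
t 4.83 p [ 0.4783 -0.013   0.1334] F [-0.1 -0.3 -1.2] w 0.0326 q [-0.27  0.24  1.88  0.15  1.07 -1.95] yaw y 92.17
```

```bash
for i in 1 2 3; do echo; done; python3 -m jog '[1.5,0,0,0,0,0]' | egrep 'pos|forc'
python3 -m jog '[1.5,0,0,0,0,0]'| egrep 'pos|forc'
python3 -m jog '[1.5,0,0,0,0,0]'| egrep 'pos|forc'
```

```text
position: [0.4766, -0.013, 0.133]
contact_force: [0.9, -0.9, -0.2]
position: [0.4763, -0.0131, 0.1331]
contact_force: [3.8, 1.0, -1.1]
position: [0.4762, -0.0131, 0.1334]
contact_force: [6.7, 1.1, -0.8]
```

```bash
python3 -m jog '[-22,0,0,0,0,0,-24,0,0,0,0,0]' | egrep 'pos|forc'
python3 -m jog '[-1.5,0,0,0,0,0]'| egrep 'pos|forc'
python3 -m jog '[-1.5,0,0,0,0,0]'| egrep 'pos|forc'
python3 -m jog '[-1.5,0,0,0,0,0]'| egrep 'pos|forc'
```

```text
position: [0.4982, -0.0123, 0.1326]
contact_force: [-0.8, -0.5, -0.7]
position: [0.4979, -0.0119, 0.1323]
contact_force: [0.2, 0.3, -1.8]
position: [0.4996, -0.0119, 0.1324]
contact_force: [0.3, 0.2, -1.0]
position: [0.5016, -0.0119, 0.1326]
contact_force: [-0.1, 0.3, -0.3]
```

```bash
python3 -m jog '[-1.5,0,0,0,0,0]'| egrep 'pos|forc'
python3 -m jog '[-1.5,0,0,0,0,0]'| egrep 'pos|forc'
python3 - <<'E'
from go import *
show()
E
```

```text
position: [0.5023, -0.0118, 0.1325]
contact_force: [-4.3, -0.9, 1.1]
position: [0.5023, -0.0118, 0.1322]
contact_force: [-8.0, -1.6, 2.3]
t 6.08 p [ 0.5023 -0.0118  0.1322] F [-8.  -1.6  2.3] w 0.0327 q [-0.25  0.28  1.83  0.15  1.09 -1.94] yaw y 92.2
```

The wall contacts came at 0.4763 and 0.5023. They are 26.0 mm apart, exactly 156−130, so the mid-lane TCP x is 0.4893. I'll centre there and lower to the lane.

```bash
python3 -m jog '[15.5,0,0,0,0,0,15.5,0,3,0,0,0,15.5,0,3,0,0,0]'| egrep 'pos|forc'
python3 -m jog '[0,0,2,0,0,0]'| egrep 'pos|forc'
python3 -m jog '[0,0,1.5,0,0,0]'| egrep 'pos|forc'
python3 - <<'E'
from go import *
show(); print((R0.T@ramp()).round(3))
E
```

```text
position: [0.4898, -0.012, 0.1297]
contact_force: [0.5, -0.0, -0.1]
position: [0.4903, -0.0118, 0.1279]
contact_force: [0.1, 0.3, -1.2]
position: [0.4901, -0.0116, 0.1264]
contact_force: [-1.3, -1.1, 10.6]
t 6.7 p [ 0.4901 -0.0116  0.1264] F [-1.3 -1.1 10.6] w 0.033 q [-0.26  0.27  1.86  0.15  1.06 -1.95] yaw y 92.18
[[ 1.    -0.    -0.001]
 [ 0.     1.     0.001]
 [ 0.001 -0.001  1.   ]]
```

```bash
python3 -m jog '[0.8,0,-0.5,0,0,0,0.8,0,-0.5,0,0,0]'| egrep 'pos|forc'
python3 -m jog '[0,0,0,0,0,0,0,0,0,0,0,0,0,0,0,0,0,0,0,0,-50,0,0,0,0,0,-90,0,0,0,0,0,-90,0,0,0]' 0
python3 - <<'E'
from go import *
show()
t=Cam("top");t.crop(220,150,380,260,4.7,"pics/c1.png");s=Cam("scene");s.crop(180,110,350,280,3.5,"pics/c2.png")
E
```

```text
position: [0.4888, -0.0116, 0.1267]
contact_force: [-0.3, 0.2, -0.6]
clock: 7.7
position: [0.4915, -0.0249, 0.219]
ee_rot: [0.001, -0.019, 0.997, 0.068]
contact_force: [-0.3, 0.2, 0.1]
width: 0.0852
t 7.7 p [ 0.4915 -0.0249  0.219 ] F [-0.3  0.2  0.1] w 0.0852 q [-0.29  0.18  1.72  0.14  1.28 -1.94] yaw y 92.21
```

View pics/c1.png

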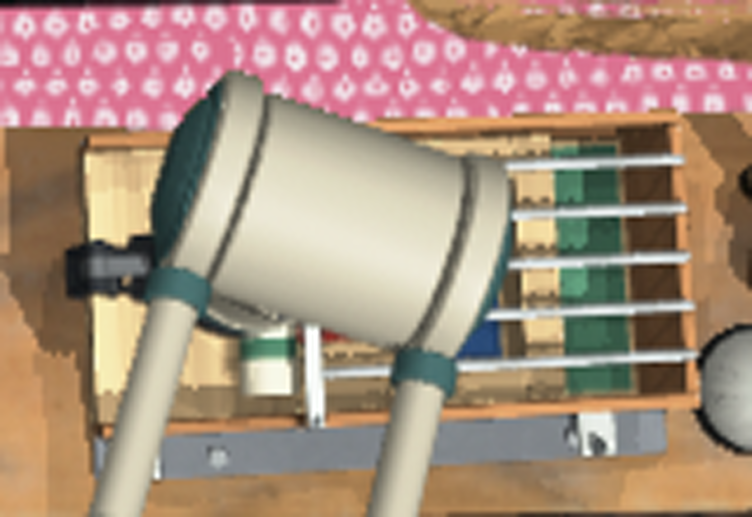

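View pics/c2.png

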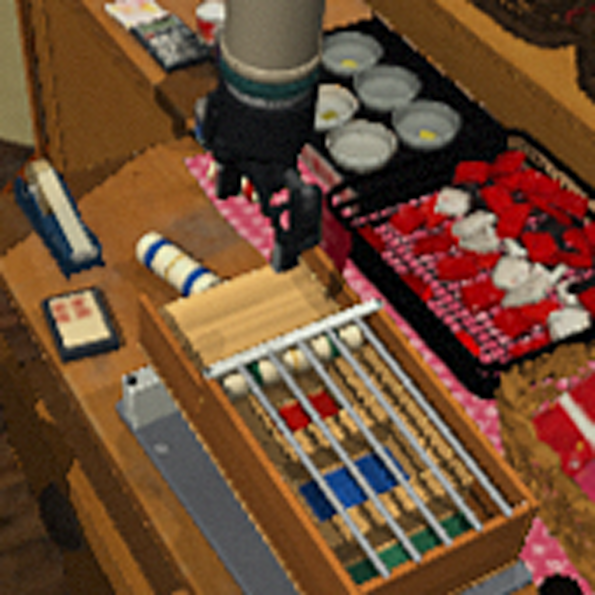

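The long candle is rolling straight under the guard, parallel to the bar. Next is the medium one.

```bash
python3 - <<'E'
from go import *
print(rel([.504,.170,.16],down(14.8)),rel([.504,.170,.0235],down(14.8)))
E
```

```text
([-22.4, 183.8, 82.0], [6.64, -5.46, 77.25]) ([-22.6, 164.9, 217.2], [6.64, -5.46, 77.25])
```

```bash
python3 -m jog '[-10,100,20,3,-2,35,-22,184,82,6.6,-5.5,77.2,-22,184,82,6.6,-5.5,77.2,-22,184,82,6.6,-5.5,77.2,-22,184,82,6.6,-5.5,77.2,-22,184,82,6.6,-5.5,77.2,-22,184,82,6.6,-5.5,77.2,-22,184,82,6.6,-5.5,77.2,-22,172,165,6.6,-5.5,77.2]' 
python3 - <<'E'
from go import *
show()
t=Cam("top");t.crop(140,150,380,260,3.3,"pics/d1.png");s=Cam("scene");s.crop(180,110,350,280,3.5,"pics/d2.png")
print(rel([.504,.170,.0235],down(14.8)))
E
```

```text
clock: 8.93
position: [0.5072, 0.1711, 0.0993]
ee_rot: [0.003, 0.61, 0.793, 0.004]
contact_force: [0.7, 0.4, -1.7]
width: 0.0857
t 8.93 p [0.5072 0.1711 0.0993] F [ 0.7  0.4 -1.7] w 0.0857 q [ 0.2   0.34  1.82  0.    0.97 -0.06] yaw y 14.85
([-0.2, -4.2, 75.8], [0.6, 0.03, 0.05])
```

View pics/d1.png

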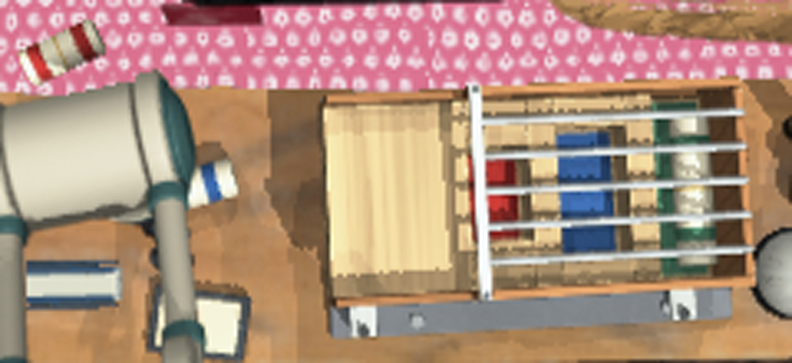

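View pics/d2.png

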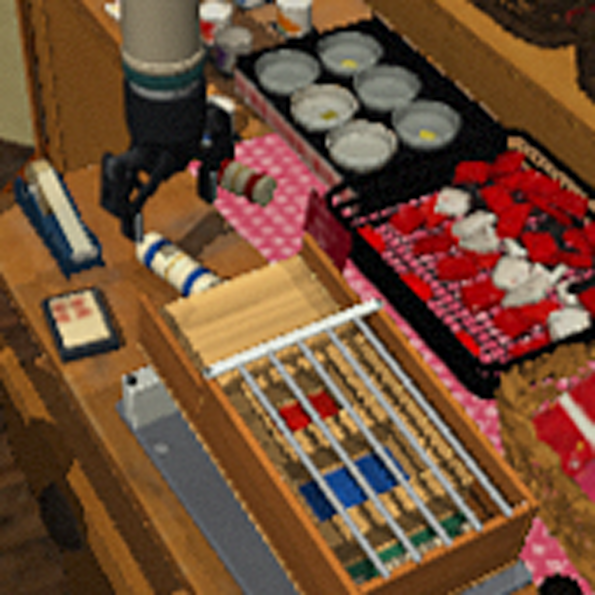

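The long candle is lying across the green pocket, at crop (690,185). I'll descend on the medium one.

```bash
python3 -m jog '[0,-2,50,0.5,0,0,0,-2,75,0.5,0,0,0,-2,75,0.5,0,0]' | egrep 'pos|forc'
python3 -m jog '[0,0,0,0,0,0,0,0,0,0,0,0,0,0,0,0,0,0,0,0,0,0,0,0,0,0,0,0,0,0]' 1 40
python3 - <<'E'
from go import *
show()
print(rel(np.array([.4893,-.0118,.1264])-ramp()[:,2]*.1,ramp()))
print(rel(np.array([.4893,-.0118,.1264])-ramp()[:,2]*.008,ramp()))
E
```

```text
position: [0.5002, 0.1691, 0.0214]
contact_force: [-0.4, 1.0, 0.4]
clock: 10.02
position: [0.5027, 0.1696, 0.0239]
ee_rot: [-0.002, 0.61, 0.793, -0.002]
contact_force: [-1.1, 0.5, 6.7]
width: 0.0327
t 10.03 p [0.5027 0.1696 0.0239] F [-1.1  0.5  6.7] w 0.0327 q [ 0.19  0.44  1.9  -0.    0.8  -0.06] yaw y 14.85
([-185.6, -63.6, -201.1], [-7.04, 5.21, -77.21])
([-173.0, -60.3, -110.0], [-7.04, 5.21, -77.21])
```

```bash
python3 -m jog '[0,0,-60,0,0,0,0,0,-120,-0.9,0.7,-10,-30,-10,-170,-1.8,1.4,-20,-186,-64,-201,-7,5.2,-77.2,-186,-64,-201,-7,5.2,-77.2,-186,-64,-201,-7,5.2,-77.2,-186,-64,-201,-7,5.2,-77.2,-186,-64,-201,-7,5.2,-77.2,-186,-64,-201,-7,5.2,-77.2,-186,-64,-201,-7,5.2,-77.2]'
python3 - <<'E'
from go import *
show(); print((R0.T@ramp()).round(3))
print(rel(np.array([.4893,-.0118,.1264])-ramp()[:,2]*.008,ramp()))
t=Cam("top");t.crop(220,150,380,260,4.7,"pics/e1.png");s=Cam("scene");s.crop(180,110,350,280,3.5,"pics/e2.png")
E
```

```text
clock: 11.28
position: [0.489, -0.0267, 0.2241]
ee_rot: [-0.003, -0.017, 0.997, 0.069]
contact_force: [-0.3, -0.1, -0.2]
width: 0.0324
t 11.28 p [ 0.489  -0.0267  0.2241] F [-0.3 -0.1 -0.2] w 0.0324 q [-0.29  0.18  1.71  0.14  1.3  -1.94] yaw y 91.99
[[ 1.     0.003 -0.003]
 [-0.003  1.     0.001]
 [ 0.003 -0.001  1.   ]]
([-1.1, 1.2, 90.8], [-0.06, -0.15, -0.18])
```

View pics/e2.png

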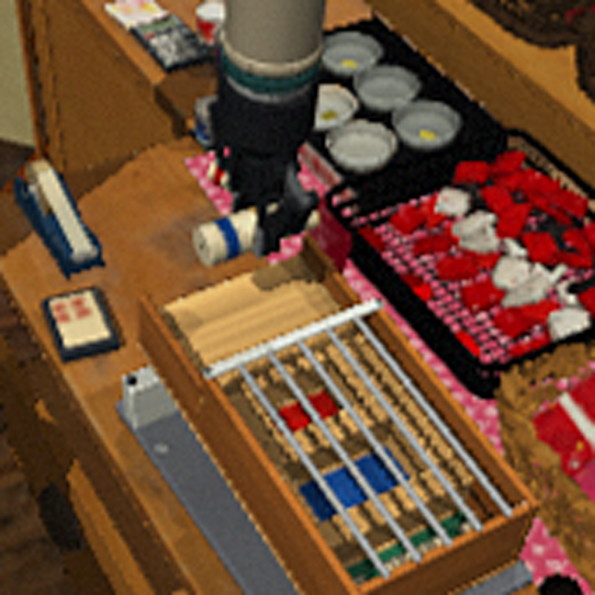

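The medium candle is held level above the lane, and the place it came from is clear. I'll descend and feel both walls.

```bash
python3 -m jog '[0,1,50,0,0,-0.2,0,1,91,0,0,-0.2,10,1,91,0,0,-0.2,22,1,91,0,0,-0.2,23,1,91,0,0,-0.2]' | egrep 'pos|forc'
python3 -m jog '[2,0,0,0,0,0]'| egrep 'pos|forc'
python3 -m jog '[1.5,0,0,0,0,0]'| egrep 'pos|forc'
python3 -m jog '[1.5,0,0,0,0,0]'| egrep 'pos|forc'
```

```text
position: [0.4652, -0.0139, 0.1359]
contact_force: [0.4, -0.2, 0.2]
position: [0.4643, -0.0142, 0.1356]
contact_force: [0.3, -0.3, -1.3]
position: [0.4625, -0.014, 0.1349]
contact_force: [-0.2, 0.1, -0.6]
position: [0.4623, -0.0141, 0.135]
contact_force: [4.3, 1.4, 0.0]
```

```bash
python3 -m jog '[1,0,0,0,0,0]'| egrep 'pos|forc'
python3 -m jog '[-30,0,0,0,0,0,-53,0,0,0,0,0,-54,0,0,0,0,0]' | egrep 'pos|forc'
python3 -m jog '[-1.5,0,0,0,0,0]'| egrep 'pos|forc'
python3 -m jog '[-1.5,0,0,0,0,0]'| egrep 'pos|forc'
python3 -m jog '[-1.5,0,0,0,0,0]'| egrep 'pos|forc'
```

```text
position: [0.4622, -0.0142, 0.135]
contact_force: [6.6, 2.0, 0.4]
position: [0.514, -0.0118, 0.1336]
contact_force: [-0.5, 0.5, -0.7]
position: [0.5132, -0.0113, 0.1335]
contact_force: [0.7, -0.5, -1.2]
position: [0.5151, -0.0114, 0.1339]
contact_force: [0.5, 0.0, -0.8]
position: [0.5173, -0.0115, 0.1342]
contact_force: [-0.3, 0.4, -0.0]
```

```bash
python3 -m jog '[-1.2,0,0,0,0,0]'| egrep 'pos|forc'
python3 -m jog '[-1,0,0,0,0,0]'| egrep 'pos|forc'

```

```text
position: [0.5183, -0.0114, 0.1341]
contact_force: [-2.8, -1.6, 0.3]
position: [0.5183, -0.0114, 0.1339]
contact_force: [-5.7, -1.5, 2.8]
```

Contacts at 0.4622 and 0.5183 are 56.1 mm apart (56 expected), so the middle is 0.4903.

```bash
python3 -m jog '[29.2,0,0,0,0,0,29.2,0,4,0,0,0,29.2,0,5,0,0,0]'| egrep 'pos|forc'
python3 -m jog '[0,0,1.5,0,0,0]'| egrep 'pos|forc'
python3 -m jog '[0,0,1.2,0,0,0]'| egrep 'pos|forc'
python3 - <<'E'
from go import *
show(); print((R0.T@ramp()).round(4))
E
```

```text
position: [0.4918, -0.012, 0.1293]
contact_force: [0.7, -0.7, -1.6]
position: [0.4921, -0.0119, 0.1284]
contact_force: [-3.3, -1.8, 11.8]
position: [0.4921, -0.0119, 0.1284]
contact_force: [-4.8, -1.6, 18.7]
t 14.12 p [ 0.4921 -0.0119  0.1284] F [-4.8 -1.6 18.7] w 0.0326 q [-0.26  0.27  1.86  0.15  1.06 -1.95] yaw y 92.38
[[ 1.0e+00 -3.5e-03 -7.0e-04]
 [ 3.5e-03  1.0e+00  1.7e-03]
 [ 7.0e-04 -1.7e-03  1.0e+00]]
```

```bash
python3 -m jog '[1.8,0,-2.2,0,0,0.2,1.8,0,-2.2,0,0,0.2,1.8,0,-2,0,0,0.2]'| egrep 'pos|forc'
python3 - <<'E'
from go import *
show(); print((R0.T@ramp()).round(4))
E
```

```text
position: [0.4895, -0.0119, 0.1285]
contact_force: [-0.3, -0.9, 2.8]
t 14.5 p [ 0.4895 -0.0119  0.1285] F [-0.3 -0.9  2.8] w 0.0328 q [-0.26  0.27  1.86  0.15  1.06 -1.95] yaw y 92.15
[[ 1.0e+00  5.0e-04 -2.2e-03]
 [-5.0e-04  1.0e+00  1.0e-03]
 [ 2.2e-03 -1.0e-03  1.0e+00]]
```

```bash
python3 -m jog '[0,0,0,0,0,0,0,0,0,0,0,0,0,0,0,0,0,0,0,0,-50,0,0,0,0,0,-90,0,0,0,0,0,-90,0,0,0]' 0
python3 - <<'E'
from go import *
show()
s=Cam("scene");s.crop(180,110,350,280,3.5,"pics/f2.png")
print(rel([.6270,.2710,.16],down(24)),rel([.627,.271,.0245],down(24)))
E
```

```text
clock: 15.25
position: [0.492, -0.0251, 0.2207]
ee_rot: [0.001, -0.019, 0.997, 0.068]
contact_force: [0.4, -0.2, -0.4]
width: 0.0856
t 15.25 p [ 0.492  -0.0251  0.2207] F [ 0.4 -0.2 -0.4] w 0.0856 q [-0.29  0.18  1.72  0.14  1.28 -1.94] yaw y 92.17
([-145.7, 279.8, 100.5], [7.04, -4.43, 68.04]) ([-145.1, 261.3, 234.7], [7.04, -4.43, 68.04])
```

View pics/f2.png

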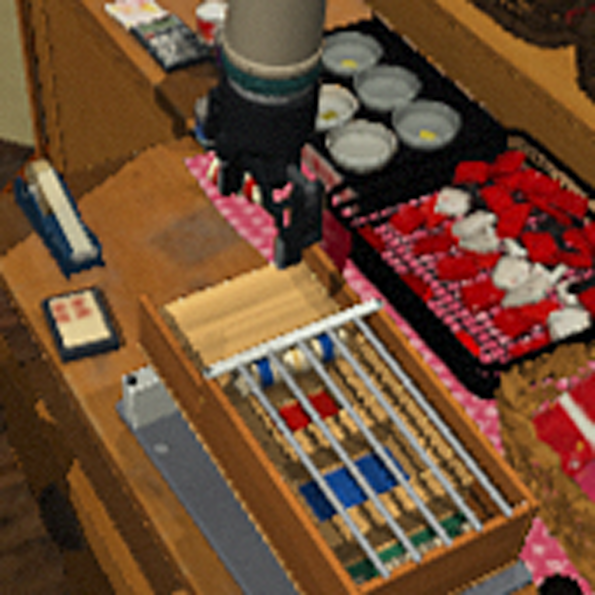

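The medium candle is rolling square under the guard. Next is the short candle.

```bash
python3 -m jog '[-30,100,0,2,-1,20,-146,280,100,7,-4.4,68,-146,280,100,7,-4.4,68,-146,280,100,7,-4.4,68,-146,280,100,7,-4.4,68,-146,280,100,7,-4.4,68,-146,280,100,7,-4.4,68,-146,280,100,7,-4.4,68,-146,271,165,7,-4.4,68]' 
python3 - <<'E'
from go import *
show()
t=Cam("top");t.crop(140,130,380,260,3.3,"pics/g1.png");s=Cam("scene");s.crop(180,110,350,280,3.5,"pics/g2.png")
print(rel([.627,.271,.0245],down(24)))
E
```

```text
clock: 16.42
position: [0.6282, 0.2731, 0.0985]
ee_rot: [0.0, 0.543, 0.84, 0.004]
contact_force: [0.5, 0.3, -0.6]
width: 0.0855
t 16.43 p [0.6282 0.2731 0.0985] F [ 0.5  0.3 -0.6] w 0.0855 q [ 0.31  0.54  1.47  0.01  1.13 -0.12] yaw y 24.24
([-1.8, -2.5, 74.0], [0.39, -0.24, 0.24])
```

View pics/g1.png

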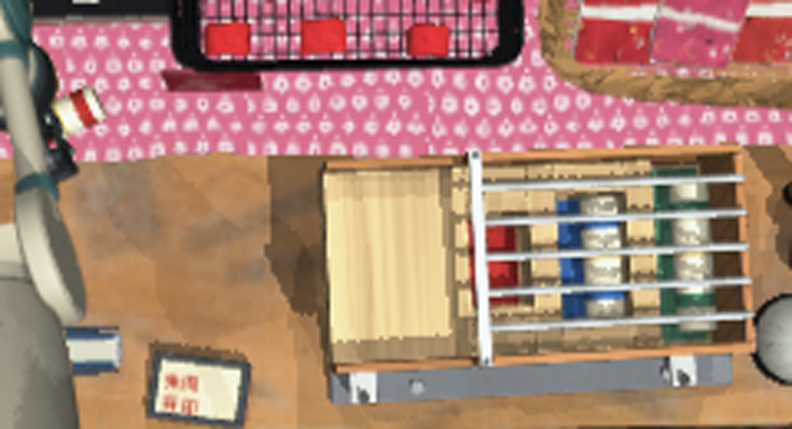

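View pics/g2.png

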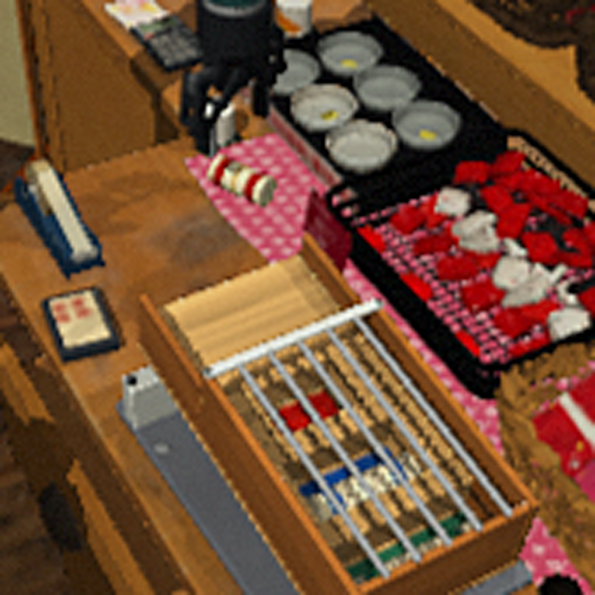

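The medium candle lies in the blue pocket, at crop (603,250). I'll pick up the short one.

```bash
python3 -m jog '[-1,-2,50,0.4,-0.2,0,-1,-2,74,0.4,-0.2,0,-1,-2,74,0.4,-0.2,0]' | egrep 'pos|forc'
python3 -m jog '[0,0,0,0,0,0,0,0,0,0,0,0,0,0,0,0,0,0,0,0,0,0,0,0,0,0,0,0,0,0]' 1 40
python3 - <<'E'
from go import *
show()
T=np.array([.4898,-.0118,.1275])
print(rel(T-ramp()[:,2]*.1,ramp()))
E
```

```text
position: [0.6212, 0.2696, 0.0198]
contact_force: [0.2, -1.1, -0.5]
clock: 17.52
position: [0.6233, 0.271, 0.0222]
ee_rot: [-0.003, 0.544, 0.839, -0.004]
contact_force: [-0.2, 0.0, 6.7]
width: 0.0326
t 17.52 p [0.6233 0.271  0.0222] F [-0.2  0.   6.7] w 0.0326 q [ 0.31  0.61  1.55  0.    0.99 -0.11] yaw y 24.09
([-216.3, -244.5, -202.2], [-7.49, 4.35, -68.01])
```

```bash
python3 -m jog '[0,0,-60,0,0,0,0,0,-120,0,0,0,-20,-22,-175,-1,0.6,-9,-216,-244,-202,-7.5,4.4,-68,-216,-244,-202,-7.5,4.4,-68,-216,-244,-202,-7.5,4.4,-68,-216,-244,-202,-7.5,4.4,-68,-216,-244,-202,-7.5,4.4,-68,-216,-244,-202,-7.5,4.4,-68,-216,-244,-202,-7.5,4.4,-68]'
python3 - <<'E'
from go import *
show(); print((R0.T@ramp()).round(3))
print(rel(np.array([.4898,-.0118,.1275])-ramp()[:,2]*.007,ramp()))
s=Cam("scene");s.crop(180,110,350,280,3.5,"pics/i2.png")
E
```

```text
clock: 18.77
position: [0.4899, -0.0266, 0.2253]
ee_rot: [-0.003, -0.016, 0.997, 0.07]
contact_force: [-0.1, 0.5, 0.3]
width: 0.0329
t 18.77 p [ 0.4899 -0.0266  0.2253] F [-0.1  0.5  0.3] w 0.0329 q [-0.29  0.18  1.71  0.14  1.3  -1.93] yaw y 91.87
[[ 1.     0.005 -0.002]
 [-0.005  1.     0.   ]
 [ 0.002 -0.     1.   ]]
([-0.7, 1.0, 91.9], [-0.01, -0.14, -0.31])
```

View pics/i2.png

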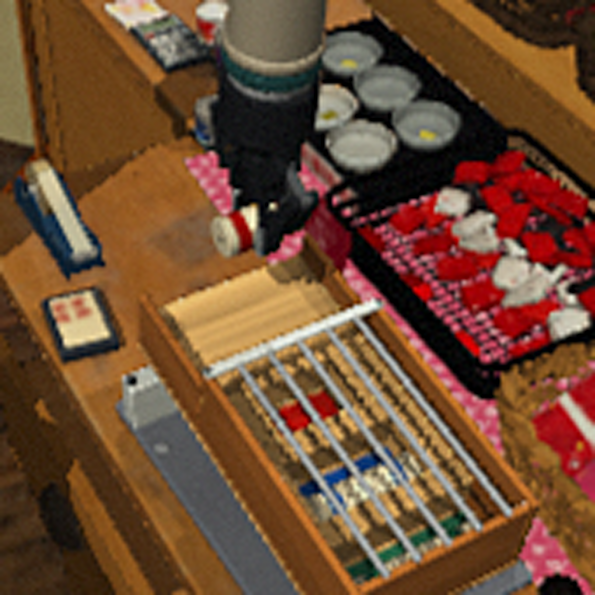

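The short candle is held level. I'll descend and feel both walls, expecting 43 mm of travel each way.

```bash
python3 -m jog '[0,1,50,0,-0.1,-0.3,0,1,92,0,-0.1,-0.3,20,1,92,0,-0.1,-0.3,36,1,92,0,-0.1,-0.3,37,1,92,0,-0.1,-0.3]' | egrep 'pos|forc'
python3 -m jog '[2,0,0,0,0,0]'| egrep 'pos|forc'
python3 -m jog '[1.5,0,0,0,0,0]'| egrep 'pos|forc'
python3 -m jog '[1.5,0,0,0,0,0]'| egrep 'pos|forc'
```

```text
position: [0.4519, -0.0122, 0.1347]
contact_force: [0.4, 0.3, -0.3]
position: [0.4517, -0.0131, 0.1351]
contact_force: [0.3, -0.4, -0.4]
position: [0.4498, -0.0133, 0.1348]
contact_force: [-0.3, -0.3, -0.8]
position: [0.4479, -0.0133, 0.1345]
contact_force: [-0.5, -0.3, -0.8]
```

```bash
python3 -m jog '[1.5,0,0,0,0,0]'| egrep 'pos|forc'
python3 -m jog '[1.5,0,0,0,0,0]'| egrep 'pos|forc'
python3 -m jog '[1,0,0,0,0,0]'| egrep 'pos|forc'
```

```text
position: [0.4464, -0.0134, 0.1344]
contact_force: [2.7, 0.3, -0.9]
position: [0.4463, -0.0135, 0.1347]
contact_force: [4.8, 1.5, -1.6]
position: [0.4462, -0.0135, 0.1348]
contact_force: [7.0, 2.0, -3.4]
```

```bash
python3 -m jog '[-45,0,0,0,0,0,-82,0,0,0,0,0,-83,0,0,0,0,0,-83,0,0,0,0,0]' | egrep 'pos|forc'
python3 -m jog '[-1.5,0,0,0,0,0]'| egrep 'pos|forc'
python3 -m jog '[-1.5,0,0,0,0,0]'| egrep 'pos|forc'
python3 -m jog '[-1.5,0,0,0,0,0]'| egrep 'pos|forc'
```

```text
position: [0.5246, -0.0096, 0.1336]
contact_force: [-1.1, 0.1, 0.7]
position: [0.5261, -0.0096, 0.134]
contact_force: [-0.1, -0.5, 0.4]
position: [0.5285, -0.0097, 0.1344]
contact_force: [-0.1, -0.7, -1.1]
position: [0.5306, -0.0097, 0.1344]
contact_force: [0.4, 0.3, 0.2]
```

```bash
python3 -m jog '[-1.2,0,0,0,0,0]'| egrep 'pos|forc'
python3 -m jog '[-1.2,0,0,0,0,0]'| egrep 'pos|forc'
python3 -m jog '[-1,0,0,0,0,0]'| egrep 'pos|forc'
```

```text
position: [0.5321, -0.0097, 0.1343]
contact_force: [-0.9, -0.3, 0.1]
position: [0.5321, -0.0095, 0.1341]
contact_force: [-4.8, -0.3, 0.7]
position: [0.5322, -0.0095, 0.1339]
contact_force: [-6.0, -1.7, 1.0]
```

Contacts at 0.4463 and 0.5321 are 85.8 mm apart (86 expected), so the middle is 0.4892.

```bash
python3 -m jog '[44.5,0,0,0,0,0,44.5,0,3,0,0,0,44.5,0,5,0,0,0]'| egrep 'pos|forc'
python3 -m jog '[0,0,1.2,0,0,0,0,0,1.2,0,0,0]'| egrep 'pos|forc'
python3 - <<'E'
from go import *
show(); print((R0.T@ramp()).round(4))
E
```

```text
position: [0.491, -0.0109, 0.1295]
contact_force: [-0.1, -0.2, -0.4]
position: [0.4906, -0.0106, 0.128]
contact_force: [0.3, -0.1, -0.4]
t 22.07 p [ 0.4906 -0.0106  0.128 ] F [ 0.3 -0.1 -0.4] w 0.0331 q [-0.26  0.27  1.86  0.15  1.06 -1.95] yaw y 92.44
[[ 1.0e+00 -4.6e-03 -9.0e-04]
 [ 4.6e-03  1.0e+00  0.0e+00]
 [ 9.0e-04 -0.0e+00  1.0e+00]]
```

```bash
python3 -m jog '[1.4,0,1.2,0,0,0.2,1.4,0,1.2,0,0,0.2]'| egrep 'pos|forc'
python3 -m jog '[0,0,0.8,0,0,0,0,0,0.8,0,0,0]'| egrep 'pos|forc'
python3 - <<'E'
from go import *
show(); print((R0.T@ramp()).round(4))
E
```

```text
position: [0.4887, -0.0105, 0.127]
contact_force: [0.9, -0.2, 0.4]
position: [0.4887, -0.0104, 0.1269]
contact_force: [-0.7, -1.0, 5.8]
t 22.57 p [ 0.4887 -0.0104  0.1269] F [-0.7 -1.   5.8] w 0.0328 q [-0.26  0.27  1.87  0.15  1.06 -1.95] yaw y 92.24
[[ 1.0e+00 -1.1e-03 -5.0e-04]
 [ 1.1e-03  1.0e+00  3.0e-04]
 [ 5.0e-04 -3.0e-04  1.0e+00]]
```

Touching the lane, 0.5 mm from mid, square. Release.

```bash
python3 -m jog '[-0.4,0,-0.5,0,0,0,-0.4,0,-0.5,0,0,0]'| egrep 'pos|forc'
python3 -m jog '[0,0,0,0,0,0,0,0,0,0,0,0,0,0,0,0,0,0,0,0,-50,0,0,0,0,0,-90,0,0,0,0,0,-90,0,0,0]' 0
python3 -m jog '[0,150,-30,0,0,0,0,150,-30,0,0,0,0,150,-30,0,0,0,0,150,-30,0,0,0,0,150,-30,0,0,0,0,150,-30,0,0,0,0,150,-30,0,0,0]'
python3 - <<'E'
from go import *
show()
t=Cam("top");t.crop(220,150,400,270,4.4,"pics/j1.png");s=Cam("scene");s.crop(180,110,350,280,3.5,"pics/j2.png")
cv2.imwrite("pics/j3.png",t.f[:,:,::-1])
E
```

```text
position: [0.4887, -0.0104, 0.1269]
contact_force: [-0.9, -1.8, 5.2]
clock: 23.58
position: [0.4915, -0.0237, 0.2187]
ee_rot: [0.002, -0.02, 0.997, 0.069]
contact_force: [-0.1, -0.8, -0.3]
width: 0.0856
clock: 24.45
position: [0.4838, 0.1204, 0.2658]
ee_rot: [-0.002, -0.019, 0.997, 0.07]
contact_force: [0.7, -0.2, 0.4]
width: 0.0853
t 24.45 p [0.4838 0.1204 0.2658] F [ 0.7 -0.2  0.4] w 0.0853 q [ 0.01  0.14  1.65  0.14  1.36 -1.63] yaw y 92.13
```

View pics/j1.png

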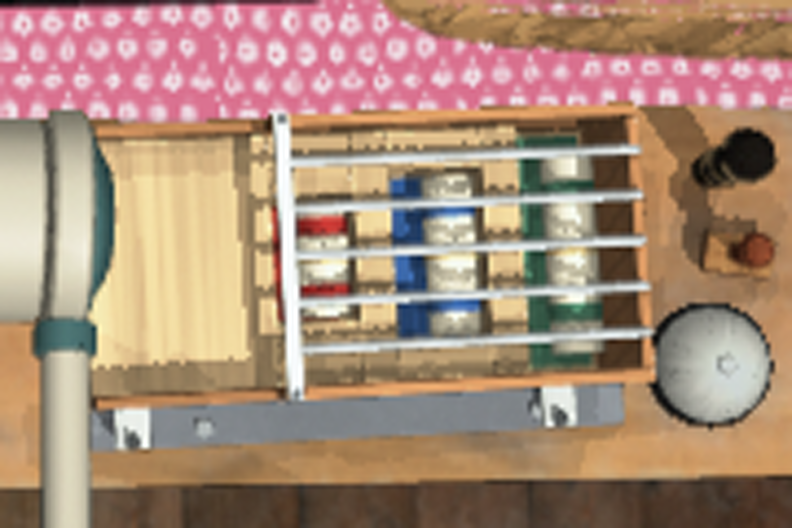

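View pics/j2.png

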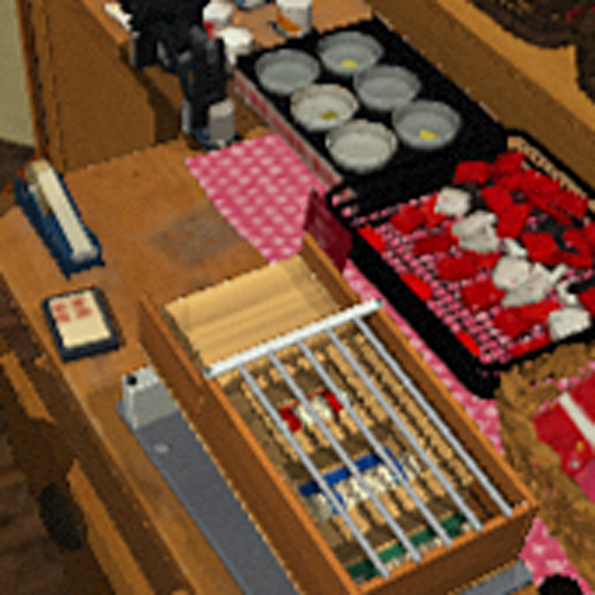

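View pics/j3.png

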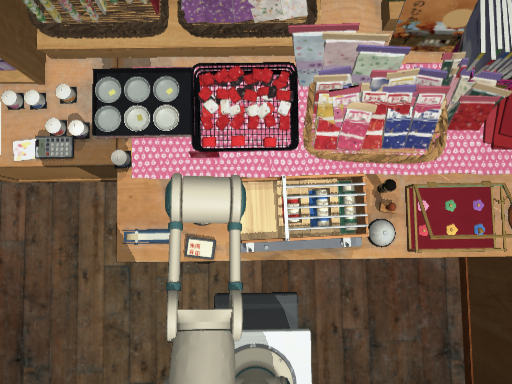

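All three candles lie square in their own pockets: short at crop (325,265), medium at (450,255) and long at (570,245). I'll wait half a second to confirm they're at rest.

```bash
python3 - <<'E'
from h import *
a=Cam("top").f; np.save("/tmp/a.npy",a)
E
python3 -m jog '[0,0,0,0,0,0,0,0,0,0,0,0,0,0,0,0,0,0,0,0,0,0,0,0]' | egrep 'clock|forc'
python3 - <<'E'
from h import *
t=Cam("top");s=Cam("scene")
d=np.abs(t.f.astype(int)-np.load("/tmp/a.npy"))[175:250,285:368];print("max diff",d.max(),d.mean())
# candle ivory centroids in each pocket, z/plane check by triangulating long+short brass lines roughly
h=cv2.cvtColor(t.f,cv2.COLOR_RGB2HSV)
for k,(u,v),z in(("short",(294,210.5),.067),("med",(322,208),.055),("long",(349.5,206),.044)):
    p=t.onz(u,v,z); up=np.array([-.038,1]);print(k,p.round(3),"down-lane mm",round(((np.array([.4896,.031])-p[:2])@up)*1000/np.cos(.14)))
E
```

```text
clock: 25.1
contact_force: [-0.6, 0.6, 0.7]
max diff 4 0.5724765729585006
short [ 0.491 -0.116  0.067] down-lane mm 149
med [ 0.497 -0.196  0.055] down-lane mm 229
long [ 0.502 -0.275  0.044] down-lane mm 310
```

```bash
python3 -c "
from rig import *
print(sign_off())"
```

```text
the job is handed in; nothing more can be done
None
```

All three candles are in the pockets of their own length, and I handed the job in at about 25 s of the 64 s allowed. I picked each one up in turn (long, then medium, then short) and felt both lane walls with it. I then laid it square within about 1 mm of mid-lane and let it roll.

- **Wall contacts:** the gaps came out at 26.0, 56.1 and 85.8 mm. The lane width less each candle's length gives 26, 56 and 86 mm.
- **Final positions:** the last pictures show the candles lying square across the ramp. They are about 149, 229 and 310 mm down the lane, inside the pocket ranges of 118–170, 194–254 and 278–334 mm.
- **At rest and clear:** nothing in the ramp area changed between pictures about half a second apart. The gripper was open and about 130 mm above the ramp's top edge, with no contact force.
- **Bystanders:** they looked unmoved in the pictures. I did not measure their displacement.
- **Disagreements and limits:**
  - The two cameras disagreed by about 5 mm when I located the candles, but the grasps self-centred.
  - Each time the gripper closed on a candle there was a brief upward force of about 7 N, probably the fingertips brushing the counter.
  - I did not measure the candles' heights in the pockets directly. I judged them from the pictures.

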